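# Draw a dough guide off the bench block and set the rolling slab

### The job

The dough is to be rolled to ten millimetres: with light fingertip pressure edge the red guide strip out of the tight row on the maple block, over the block's open edge, until its end sticks out far enough to pinch by its sides. Then pick it up and lay it flat on the near half of the marble slab, parallel to the red strip already lying on the far half and with their ends level, so the rolling pin can ride on both. Do not lean hard on the strip, do not drop it, and leave the other strips and the tools where they are.

Things in the scene. Friction and masses are not known exactly. Their poses are not given: they have to be found in the camera images.
- guide_red: red acrylic strip to move, 40 wide (x) x 300 long (y) x 10 thick (z), about 0.14 kg; origin at the centre of its underside. Lies flat on the block in a tight row (gaps 1), its +y end 0 to 10 from the upstand. A fingertip pressed on its top with 6 to 15 N and moved drags it along; over 20 N (2 kg) onto what lies under it is too hard
- red_end (a point): centre of the top edge of the red strip's -y end, the end next to the block's open edge
- block: fixed maple bench block, 260 (x) x 350 (y) x 45 thick, on rubber feet that lift its underside 6 to 20 off the bench; origin at the centre of its underside. An upstand (20 thick, 40 above the top) runs along its +y edge (inner face y +155); its -y edge (y -175) is open, free space beyond. On it five strips side by side along y: yellow outermost, red and two blue between in any order
- slab: fixed white marble rolling slab, 300 (x) x 360 (y) x 20 high; origin at the centre of its underside; its near half is that with negative x
- mate_red: the second red strip, same size and axes, loose, lying flat on the far half of the slab along the slab's y; origin at the centre of its underside
- guide_blue1: blue acrylic strip, 40 x 300 x 12, one of the inner three of the row on the block; same axes and origin as the red one; leave it
- guide_blue2: blue acrylic strip, 40 x 300 x 12, one of the inner three of the row on the block; same axes and origin as the red one; leave it
- guide_yellow1: yellow acrylic strip, 40 x 300 x 15, near (-x) end of the row on the block; leave it
- guide_yellow2: yellow acrylic strip, 40 x 300 x 15, far (+x) end of the row on the block; leave it
- pin: wooden rolling pin, barrel 58 diameter x 260, 450 over its handles, lying along y between the robot and the slab; origin under its centre; leave it
- cutter_big: ring doughnut cutter, 88 diameter, 69 high with its strap handle, beyond the block; origin under its centre; leave it
- cutter_small: ring cutter, 66 diameter, 69 high, right of the slab; origin under its centre; leave it
- shaker: aluminium flour shaker, 72 diameter, 115 high, at the back; origin under its centre; leave it
- scraper: bench scraper, steel blade 150 x 85 with a wooden grip bar 25 thick along its +y side, lying beyond the slab; origin under the blade's centre; leave it
- table: the plank bench itself, top at height 0; the strip must not fall on it

How it is judged:
By the outcome, as a careful person would: the job done as asked, in the order asked, and still so for the second after the job is handed in, with the robot touching nothing.
It also fails if it takes over 61 s, if anything falls off the work surface, if the arm or the gripper's body presses on something with over 40 N, if the wrist force passes 120 N, or if a joint passes its speed limit or range.

### The arm

A 6-joint arm with a two-finger parallel gripper is mounted at the origin on the work surface. World frame = base frame: x ahead of the robot, y to its left, z up, the work surface at z = 0. Lengths are in m, angles in rad, forces in N, time in s.
With the tool pointing down it reaches from about 0.375 to 0.9 m from the base axis. Payload 3.1 kg.
Tool frame: the origin (TCP) lies midway between the tips of the shut fingers; the grasp point (between the pads) lies 19 mm behind it (pinch_z is the distance from the TCP to the grasp point, in m); y points along the fingers, z is the direction in which the jaws open and shut, and the axes are right-handed (so a half turn about y gives the same grasp; the last joint's range is limited). The gripper opens to 87 mm and grips with 3 to 60 N. Pads are 19 mm wide; open, the fingers measure 117 mm over their backs; the gripper's body (75 mm by 190 mm) begins 51 mm behind the grasp point.
Start: joints at [-1.48, 0.527, 1.433, -0, 1.181, -0.178], TCP at [0.167, -0.602, 0.223] pointing down, gripper open.
Joint ranges: [-3.08, 3.08], [-0.75, 2.2], [0.22, 2.44], [-1.43, 4.57], [0, 2.65], [-2.85, 2.85]. Speed limits (rad/s): [2.79, 2.79, 3.14, 3.14, 3.14, 3.14].

### API

Orientations are given as a unit quaternion [x, y, z, w].
In Python, from rig import * gives the robot as it stands.
- The arm moves only by the tool drive_tool, never from a script. Its argument "plan" is a list of rows, each a list of 7 numbers: the shift along the tool's x, y, z in mm, then the turn, a rotation vector about the tool's x, y, z in degrees, then the finger opening in mm, from 0 to 87. A call has 1 to 10 rows; each row is the pose to reach, as a shift and turn from the pose commanded when the call began, along the tool's axes at that moment; what a row does not reach only later rows make up. A row lasts 1/10 s, in which the tool goes at most 50 mm and 8.59 degrees, less where a joint would pass 70% of its speed; a pose out of reach is approached as far as the arm can. A call with a gripper value outside its range is refused whole. The fingers move at their own pace and stop on an object; "newtons" is the grip in N (left out, the last holds). Time passes only in rows, so rows that repeat a pose let the fingers close. It gives the time, the measured TCP pose, the force and the opening at its end, in the units of the state.
- get_obs(): the state, without advancing time (a new reading comes with each control period).
- camera(name): name is "side" or "top" or "wrist"; returns the picture (420x560x3 uint8, blue, green, red); there is no depth.
- get_calibration(name): a dict with "fx", "fy", "cx", "cy" (pixels), "origin" and "rotation" of the camera in the world; the wrist camera has in their place "tool_from_camera" (4x4, takes a point from camera to tool coordinates, whose origin is the TCP and whose axes are the tool frame's). Camera axes: x right, y down, z forward; pixel columns grow to the right and rows downward; lengths in m; the calibration is good to about 2 mm. A picture is of the moment at which its call begins: read the wrist's pose just before it. get_calibration takes no time and is no camera call.
- hand_in(): hands the job in, once; it reports no verdict.
Trained networks look in the newest picture that a camera, given by its name, has taken for a name from the list of things; names that differ only in an ending like _2 or _b are one class to them, and where a whole thing is asked for, a point or a joint stands for the part that bears it (a point fixed in the world has none). Each returns a list of dicts, best first, with "conf" (0 to 1); they miss things now and then, are a little off and sometimes report something else, mostly with a low value. They report only what shows in the picture. A call takes as long as a camera call.
- spot_in(camera, target): "location" ([column, row] in pixels, amid what is visible of it).
- mark_of(camera, target): "location" ([column, row] in pixels: a listed point, or the origin of a listed thing).
The state is a dict: "time": time; "q": joint angles; "joint_velocities": joint speeds; "joint_torque": joint torques, N m; "position": TCP position; "tool_rot": TCP orientation; "ft_force": force on the tool from outside, world axes, zero at the start; "moment": the same for the moment, N m; "grip_width": finger opening in m.
Only numpy, scipy, OpenCV 4.12 (cv2) and the standard library are available. Lean on these libraries where they do the work, as an engineer would, in place of code of your own. Each camera call takes 0.05 s, during which the arm holds its last target. There are 200 camera calls.

## Working session

There is one attempt and no reset: what is moved stays moved. The work goes in short steps, Python scripts to look and compute and a tool call to move; the robot and the scene stay as the last step left them, time stands still between calls to the robot, and variables do not carry over. Pictures are saved under pics/ and viewed, about 8 in all and at most 12, crops included, and the job is handed in when it is done.

Besides the shell and the picture viewer there is one more tool, called after "Call:" as name(argument=value, ...) on one line, values as JSON. drive_tool: Moves the arm, as the interface text tells. Its arguments: {"type":"object","properties":{"plan":{"type":"array","items":{"type":"array","items":{"type":"number"}}},"newtons":{"type":"number"}},"required":["plan"]}

```bash
ls; mkdir -p pics
python3 - <<'E'
from rig import *
import cv2,numpy as np
o=get_obs();print(o)
for c in("top","side","wrist"):
    im=camera(c);cv2.imwrite(f"pics/{c}0.png",im)
    k=get_calibration(c);print(c,{a:np.round(b,4).tolist() for a,b in k.items()})
    if c!="wrist":
        for t in("guide_red","red_end","block","slab","mate_red","guide_yellow1"):
            r=mark_of(c,t);print(t,[(np.round(d["location"],1).tolist(),round(d["conf"],2)) for d in r[:3]])
a=cv2.imread("pics/top0.png");b=cv2.imread("pics/side0.png")
E
```

```text
pics
{'time': 0.0, 'q': array([-1.47948415e+00,  5.28429449e-01,  1.43389700e+00, -4.17751854e-05,
        1.18140270e+00, -1.78494601e-01]), 'joint_velocities': array([-0.00056515,  0.00134748,  0.00010971, -0.00026688, -0.00076497,
        0.00110017]), 'joint_torque': array([ 9.41654871e-04, -4.40038311e+01, -1.76591367e+01,  6.33424195e-02,
        5.82086190e-02, -1.65202919e-04]), 'position': array([ 0.16654292, -0.6016417 ,  0.22159588]), 'tool_rot': array([-0.09508827,  0.70143633, -0.69992584,  0.09512682]), 'ft_force': array([-0.35989284,  0.58294888,  1.0634335 ]), 'moment': array([ 0.01602135,  0.02635407, -0.0348337 ]), 'grip_width': 0.08655864362352744}
top {'fx': 427.7464, 'fy': 427.7464, 'cx': 282.7395, 'cy': 207.6448, 'origin': [0.4194, -0.1205, 1.1719], 'rotation': [-0.6983, 0.7133, -0.0376, 0.0471]}
guide_red [([125.8, 229.5], 0.74)]
red_end [([179.2, 222.7], 0.8), ([452.9, 246.5], 0.49), ([315.2, 131.5], 0.19)]
block []
slab [([326.1, 212.8], 0.59)]
mate_red [([334.1, 176.4], 0.68), ([183.9, 222.0], 0.17)]
guide_yellow1 [([127.1, 242.7], 0.83)]
side {'fx': 466.7872, 'fy': 466.7872, 'cx': 286.7164, 'cy': 211.1316, 'origin': [0.2273, 0.942, 0.8692], 'rotation': [-0.1285, 0.8831, -0.4469, 0.0628]}
guide_red [([247.5, 318.6], 0.65)]
red_end [([266.8, 270.9], 0.71)]
block []
slab [([297.1, 206.0], 0.62)]
mate_red [([266.4, 192.3], 0.78)]
guide_yellow1 [([260.8, 325.9], 0.81), ([192.3, 309.5], 0.65)]
wrist {'fx': 319.6141, 'fy': 319.6141, 'cx': 278.3117, 'cy': 205.904, 'tool_from_camera': [[-0.0013, 0.9622, 0.2722, -0.0743], [-0.0009, -0.2722, 0.9622, -0.1627], [1.0, 0.001, 0.0012, -0.0008], [0.0, 0.0, 0.0, 1.0]]}
```

View pics/top0.png

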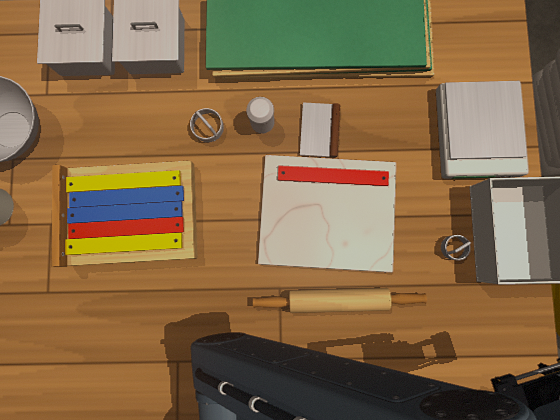

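View pics/side0.png

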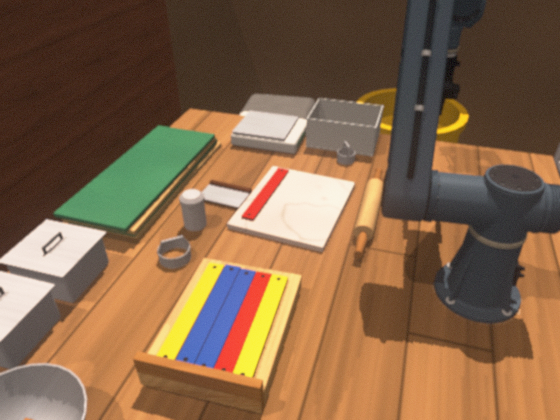

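Top view: block at left (open edge at column ~195), row from far: yellow, blue, blue, red, yellow. The red one is at about (126,229). The slab is in the centre with the mate strip at (333,176). The side view agrees.

```bash
cat > h.py <<'E'
from rig import *
import cv2,numpy as np
from scipy.spatial.transform import Rotation as R
def cam(c,o=None):
    k=get_calibration(c);K=np.array([[k["fx"],0,k["cx"]],[0,k["fy"],k["cy"]],[0,0,1]])
    if c=="wrist":
        T=np.array(k["tool_from_camera"]);r=R.from_quat(o["tool_rot"]).as_matrix()
        return K,r@T[:3,:3],r@T[:3,3]+o["position"]
    q=np.array(k["rotation"]);return K,(R.from_quat(q).as_matrix() if q.size==4 else q),np.array(k["origin"])
def ray(C,p):
    K,r,t=C;d=r@np.linalg.solve(K,[p[0],p[1],1]);return t,d/np.linalg.norm(d)
def at_z(C,p,z):
    t,d=ray(C,p);return t+d*(z-t[2])/d[2]
def tri(rays):
    A=sum(np.eye(3)-np.outer(d,d) for t,d in rays);b=sum((np.eye(3)-np.outer(d,d))@t for t,d in rays)
    return np.linalg.solve(A,b)
def proj(C,X):
    K,r,t=C;u=K@(r.T@(np.asarray(X)-t));return u[:2]/u[2]
def reds(im):
    h=cv2.cvtColor(im,cv2.COLOR_BGR2HSV);m=((h[...,0]<6)|(h[...,0]>174))&(h[...,1]>170)&(h[...,2]>90)
    m=cv2.morphologyEx(m.astype(np.uint8),cv2.MORPH_OPEN,np.ones((3,3)))
    return [c for c in sorted(cv2.findContours(m,0,2)[0],key=cv2.contourArea)[::-1] if cv2.contourArea(c)>150]
def corners(c):
    q=cv2.approxPolyDP(c,0.02*cv2.arcLength(c,True),True)
    return cv2.boxPoints(cv2.minAreaRect(c)),q.reshape(-1,2)
E
python3 - <<'E'
from h import *
np.set_printoptions(precision=4,suppress=True)
o=get_obs();print(R.from_quat(o["tool_rot"]).as_matrix())
T=cam("top");S=cam("side")
for n,a,b in (("red",(125.8,229.5),(247.5,318.6)),("end",(179.2,222.7),(266.8,270.9)),("slab",(326.1,212.8),(297.1,206)),("mate",(334.1,176.4),(266.4,192.3)),("yel",(127.1,242.7),(260.8,325.9))):
    print(n,tri([ray(T,a),ray(S,b)]))
im=cv2.imread("pics/top0.png")
for c in reds(im):
    b,q=corners(c);z=.068 if b[:,0].mean()<220 else .03
    if b[:,1].max()>260: continue
    print("red contour z",z);print(np.array([at_z(T,p,z) for p in b])[:,:2])
# slab corners and block corners as read from picture
for p in((263,155),(396,163),(393,271),(258,264)):print("slab",at_z(T,p,.02)[:2])
for p in((191,161),(196,258)):print("block open edge",at_z(T,p,.06)[:2])
E
```

```text
[[-0.9638  0.      0.2666]
 [-0.2666 -0.     -0.9638]
 [-0.     -1.      0.    ]]
red [0.5039 0.3027 0.0648]
end [0.5122 0.1589 0.077 ]
slab [ 0.5389 -0.2261  0.0011]
mate [ 0.6428 -0.2485  0.018 ]
yel [0.4715 0.3037 0.0522]
red contour z 0.068
[[0.524  0.4533]
 [0.5355 0.1546]
 [0.4957 0.1519]
 [0.4842 0.4493]]
red contour z 0.03
[[ 0.6339 -0.0937]
 [ 0.673  -0.0964]
 [ 0.6502 -0.3944]
 [ 0.6114 -0.3905]]
slab [ 0.7057 -0.0551]
slab [ 0.6746 -0.4189]
slab [ 0.3825 -0.3958]
slab [ 0.4082 -0.0373]
block open edge [0.684  0.1346]
block open edge [0.4272 0.1203]
```

```bash
cat >> h.py <<'E'
def go(x,y,z,yaw=None,o=None):
    "tool shift mm and turn deg about tool y to bring TCP to x,y,z and tool z to yaw deg"
    o=o or get_obs();r=R.from_quat(o["tool_rot"]).as_matrix()
    s=r.T@(np.array([x,y,z])-o["position"])*1000
    a=np.degrees(np.arctan2(r[1,2],r[0,2]));w=0 if yaw is None else -((yaw-a+180)%360-180)
    print("shift",s.round(1),"turn y",round(w,1),"yaw now",round(a,1),"pos",o["position"].round(4),"F",o["ft_force"].round(1),"t",round(o["time"],2),"q",o["q"].round(2),"w",round(o["grip_width"]*1e3,1))
E
python3 -c "
from h import *
go(.45,-.12,.222)"
```

```text
shift [-401.7    0.6 -389.4] turn y 0 yaw now -74.5 pos [ 0.1666 -0.6024  0.2226] F [-0.1 -1.3  0.3] t 0.75 q [-1.48  0.53  1.43  0.    1.18 -0.18] w 86.9
```

Call:
drive_tool(plan=[[-38, 0, -36, 0, 0, 0, 40], [-76, 0, -72, 0, 0, 0, 0], [-114, 0, -108, 0, 0, 0, 0], [-152, 0, -144, 0, 0, 0, 0], [-190, 0, -180, 0, 0, 0, 0], [-228, 0, -216, 0, 0, 0, 0], [-266, 0, -252, 0, 0, 0, 0], [-304, 0, -288, 0, 0, 0, 0], [-342, 0, -324, 0, 0, 0, 0], [-380, 0, -360, 0, 0, 0, 0]])

```text
time: 1.75
position: [0.4257, -0.1725, 0.223]
tool_rot: [0.095, -0.7, 0.701, -0.095]
ft_force: [0.4, -0.1, -0.5]
grip_width: 0.0151
```

```bash
python3 -c "
from h import *
go(.51,.27,.19,-87.8)"
```

```text
shift [-199.    32.7 -404.2] turn y 13.2 yaw now -74.6 pos [ 0.4257 -0.1725  0.223 ] F [ 0.4 -0.1 -0.5] t 1.75 q [-0.63  0.3   1.83  0.    1.    0.67] w 15.1
```

Call:
drive_tool(plan=[[-19, 3, -39, 0, 1.3, 0, 0], [-37, 6, -77, 0, 2.6, 0, 0], [-56, 10, -116, 0, 4, 0, 0], [-74, 13, -154, 0, 5.3, 0, 0], [-93, 16, -193, 0, 6.6, 0, 0], [-112, 19, -231, 0, 7.9, 0, 0], [-130, 22, -270, 0, 9.2, 0, 0], [-149, 26, -308, 0, 10.5, 0, 0], [-167, 29, -347, 0, 11.8, 0, 0], [-186, 32, -385, 0, 13.2, 0, 0]])

```text
time: 2.75
position: [0.5015, 0.2484, 0.1906]
tool_rot: [0.014, -0.707, 0.707, -0.014]
ft_force: [0.7, -0.4, -0.2]
grip_width: 0.0001
```

Call:
drive_tool(plan=[[0, 0, 0, 0, 0, 0, 0], [0, 0, 0, 0, 0, 0, 0]])

```text
time: 2.95
position: [0.5011, 0.2471, 0.1903]
tool_rot: [0.015, -0.707, 0.707, -0.015]
ft_force: [0.4, -0.5, -0.4]
grip_width: 0.0005
```

Run:
```python
from h import *
np.set_printoptions(precision=4,suppress=True)
o=get_obs();im=camera("wrist");cv2.imwrite("pics/w1.png",im)
W=cam("wrist",o)
e=mark_of("wrist","red_end");print([(d["location"],d["conf"]) for d in e[:2]])
e=mark_of("wrist","guide_red");print([(d["location"],d["conf"]) for d in e[:2]])
for c in reds(im):
    b,q=corners(c);print(q.tolist());print(np.array([at_z(W,p,.068) for p in q])[:,:2])
go(.51,.30,.09,-87.8)
```

```text
[([381.2, 187.6], 0.71), ([207.3, 39.0], 0.6)]
[([215.1, 187.6], 0.74)]
[[48, 167], [56, 208], [376, 209], [381, 172]]
[[0.5218 0.4547]
 [0.4836 0.4531]
 [0.4954 0.1563]
 [0.5302 0.1562]]
shift [-11.  100.6 -54.4] turn y -0.0 yaw now -87.8 pos [0.5012 0.2452 0.1906] F [ 0.1  0.8 -0.5] t 3.1 q [ 0.25  0.48  1.64 -0.    1.03  1.79] w 0.6
```

View pics/w1.png

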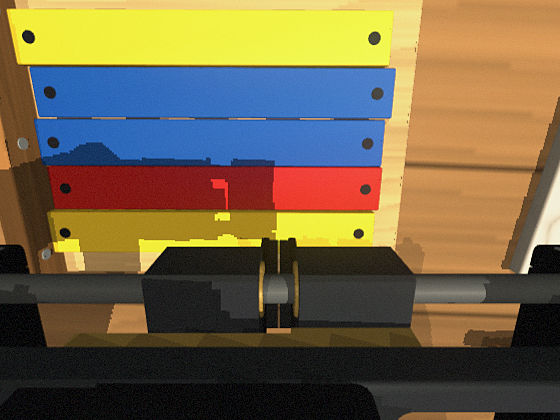

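Wrist view: red's -y end is at about (381,188) and its far end at column 48. It lies between the near yellow strip and a blue one, and the fingertips are at (279,240). Both views put its centre line at x≈0.509. Moving above it next.

Call:
drive_tool(plan=[[-2, 20, -20, 0, 0, 0, 0], [-4, 40, -40, 0, 0, 0, 0], [-6, 60, -55, 0, 0, 0, 0], [-8, 80, -67, 0, 0, 0, 0], [-10, 95, -67, 0, 0, 0, 0], [-10, 100, -67, 0, 0, 0, 0]])

```text
time: 3.7
position: [0.5083, 0.3121, 0.089]
tool_rot: [0.014, -0.706, 0.707, -0.013]
ft_force: [0.5, 0.1, -0.3]
grip_width: 0.0007
```

Call:
drive_tool(plan=[[0, 3, 0, 0, 0, 0, 0], [0, 6, 0, 0, 0, 0, 0], [0, 8, 0, 0, 0, 0, 0], [0, 10, 0, 0, 0, 0, 0], [0, 12, 0, 0, 0, 0, 0]])

```text
time: 4.2
position: [0.5091, 0.3138, 0.0789]
tool_rot: [-0.014, 0.707, -0.707, 0.014]
ft_force: [-0.3, 0.1, -0.0]
grip_width: 0.0002
```

Run:
```python
from h import *
np.set_printoptions(precision=4,suppress=True)
o=get_obs();im=camera("wrist");cv2.imwrite("pics/w2.png",im)
go(.509,.31,.075,-87.8)
```

```text
shift [-0.1  3.5  3.8] turn y 0.1 yaw now -87.7 pos [0.5088 0.3138 0.0785] F [ 0.6 -0.7 -1.2] t 4.25 q [0.37 0.68 1.62 0.   0.84 1.9 ] w 0.6
```

View pics/w2.png

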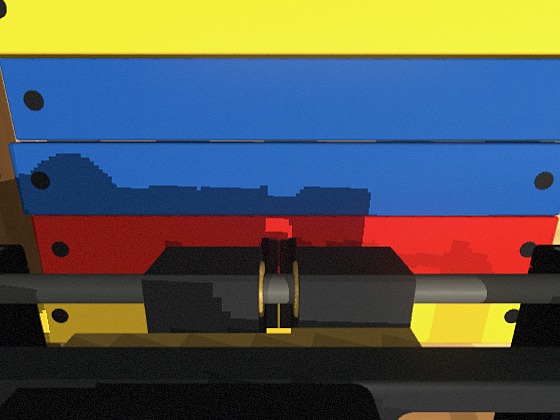

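Tips at row ~240 are over the red strip (rows 216–~290). Descending by feel now.

Call:
drive_tool(plan=[[0, 1.5, 0, 0, 0, 0, 0], [0, 3, 0, 0, 0, 0, 0], [0, 3, 0, 0, 0, 0, 0]])

```text
time: 4.55
position: [0.5086, 0.3138, 0.0753]
tool_rot: [0.014, -0.707, 0.707, -0.014]
ft_force: [-0.3, 1.0, 0.5]
grip_width: 0.0005
```

Call:
drive_tool(plan=[[0, 1.5, 0, 0, 0, 0, 0], [0, 1.5, 0, 0, 0, 0, 0]])

```text
time: 4.75
position: [0.5087, 0.3138, 0.0739]
tool_rot: [0.014, -0.707, 0.707, -0.014]
ft_force: [-0.4, 0.8, 0.6]
grip_width: 0.0003
```

Call:
drive_tool(plan=[[0, 1.5, 0, 0, 0, 0, 0], [0, 1.5, 0, 0, 0, 0, 0]])

```text
time: 4.95
position: [0.5087, 0.3138, 0.0724]
tool_rot: [0.014, -0.707, 0.707, -0.014]
ft_force: [0.7, 1.0, 0.5]
grip_width: 0.0004
```

Call:
drive_tool(plan=[[0, 1.5, 0, 0, 0, 0, 0], [0, 1.5, 0, 0, 0, 0, 0]])

```text
time: 5.15
position: [0.5087, 0.3137, 0.0709]
tool_rot: [0.014, -0.707, 0.707, -0.014]
ft_force: [1.0, -0.4, 0.4]
grip_width: 0.0004
```

Call:
drive_tool(plan=[[0, 1, 0, 0, 0, 0, 0], [0, 1, 0, 0, 0, 0, 0]])

```text
time: 5.35
position: [0.5087, 0.3138, 0.0699]
tool_rot: [0.014, -0.707, 0.707, -0.014]
ft_force: [0.0, 0.5, -0.1]
grip_width: 0.0003
```

Call:
drive_tool(plan=[[0, 1, 0, 0, 0, 0, 0], [0, 1, 0, 0, 0, 0, 0]])

```text
time: 5.55
position: [0.5089, 0.3138, 0.0696]
tool_rot: [-0.014, 0.707, -0.707, 0.014]
ft_force: [-0.4, -0.5, 3.6]
grip_width: 0.0005
```

Call:
drive_tool(plan=[[0, 0.6, 0, 0, 0, 0, 0], [0, 0.6, 0, 0, 0, 0, 0]])

```text
time: 5.75
position: [0.5088, 0.3138, 0.0696]
tool_rot: [-0.014, 0.707, -0.707, 0.014]
ft_force: [-2.7, -1.1, 7.9]
grip_width: 0.0003
```

Call:
drive_tool(plan=[[0, 0.4, 0, 0, 0, 0, 0], [0, 0.4, 0, 0, 0, 0, 0]])

```text
time: 5.95
position: [0.5089, 0.3138, 0.0696]
tool_rot: [-0.014, 0.707, -0.707, 0.014]
ft_force: [-2.3, -1.6, 10.0]
grip_width: 0.0005
```

Call:
drive_tool(plan=[[0, 0, 1, 0, 0, 0, 0], [0, 0, 3, 0, 0, 0, 0], [0, 0, 5, 0, 0, 0, 0], [0, 0, 7, 0, 0, 0, 0], [0, 0, 9, 0, 0, 0, 0], [0, 0, 11, 0, 0, 0, 0], [0, 0, 13, 0, 0, 0, 0], [0, 0, 15, 0, 0, 0, 0], [0, 0, 17, 0, 0, 0, 0], [0, 0, 19, 0, 0, 0, 0]])

```text
time: 6.95
position: [0.5111, 0.2964, 0.0696]
tool_rot: [-0.012, 0.708, -0.706, 0.015]
ft_force: [-1.5, 3.5, 7.3]
grip_width: 0.0007
```

Run:
```python
from h import *
np.set_printoptions(precision=4,suppress=True)
o=get_obs();im=camera("top");cv2.imwrite("pics/t1.png",im);T=cam("top")
for c in reds(im)[:4]:
    b,q=corners(c);print(np.array([at_z(T,p,.07) for p in b])[:,:2].tolist())
go(.51,.17,.07,-87.8)
print([d["location"] for d in mark_of("top","red_end")[:2]])
```

```text
[[0.626358691850744, -0.09462368869404225], [0.6641250898506486, -0.09727019504600523], [0.6421149101084713, -0.3847769752864075], [0.6046401637530805, -0.3810019714735353]]
[[0.5353017864495967, 0.23062944151102344], [0.5332609957641222, 0.1367499018364957], [0.4942855505696531, 0.13651772960608755], [0.49626970320956054, 0.23000180067401926]]
shift [  5.9  -0.8 126. ] turn y 0.0 yaw now -87.8 pos [0.5111 0.2961 0.0696] F [-0.6  2.1  6.6] t 7.0 q [0.34 0.69 1.64 0.   0.8  1.87] w 0.3
[[190.1, 220.1], [328.9, 212.9]]
```

Call:
drive_tool(plan=[[0, 0.3, 3, 0, 0, 0, 0], [0, 0.4, 7, 0, 0, 0, 0], [0.2, 0.4, 12, 0, 0, 0, 0], [0.4, 0.4, 17, 0, 0, 0, 0], [0.5, 0.4, 22, 0, 0, 0, 0], [0.6, 0.4, 27, 0, 0, 0, 0], [0.7, 0.4, 32, 0, 0, 0, 0], [0.8, 0.4, 37, 0, 0, 0, 0], [0.9, 0.4, 42, 0, 0, 0, 0], [1, 0.4, 47, 0, 0, 0, 0]])

```text
time: 8.05
position: [0.5128, 0.2494, 0.0696]
tool_rot: [-0.011, 0.708, -0.706, 0.016]
ft_force: [-0.7, 2.5, 9.5]
grip_width: 0.0004
```

Call:
drive_tool(plan=[[0, 0, 4, 0, 0, 0, 0], [0.1, 0, 8, 0, 0, 0, 0], [0.2, 0, 12, 0, 0, 0, 0], [0.3, 0, 16, 0, 0, 0, 0], [0.4, 0, 20, 0, 0, 0, 0], [0.5, 0, 24, 0, 0, 0, 0], [0.6, 0, 28, 0, 0, 0, 0], [0.7, 0, 32, 0, 0, 0, 0], [0.8, 0, 36, 0, 0, 0, 0], [1, 0, 40, 0, 0, 0, 0]])

```text
time: 9.05
position: [0.5135, 0.2092, 0.0696]
tool_rot: [-0.011, 0.708, -0.706, 0.016]
ft_force: [0.2, 4.1, 9.9]
grip_width: 0.0004
```

Run:
```python
from h import *
o=get_obs();im=camera("top");cv2.imwrite("pics/t2.png",im);T=cam("top")
for c in reds(im)[:4]:
    b,q=corners(c);print(np.array([at_z(T,p,.07) for p in b])[:,:2].round(4).tolist())
go(.51,.17,.07,-87.8)
```

```text
[[0.6258, -0.0946], [0.6641, -0.0973], [0.6421, -0.3848], [0.6041, -0.381]]
[[0.5385, 0.1368], [0.5366, 0.0509], [0.4976, 0.051], [0.4995, 0.1365]]
shift [ 4.9 -0.6 38.5] turn y -0.0 yaw now -87.8 pos [0.5134 0.2087 0.0696] F [-0.   3.4  9.8] t 9.1 q [0.18 0.66 1.74 0.   0.74 1.71] w 0.6
```

Call:
drive_tool(plan=[[0, 0, 4, 0, 0, 0, 0], [0.1, 0, 9, 0, 0, 0, 0], [0.2, 0, 14, 0, 0, 0, 0], [0.3, 0, 19, 0, 0, 0, 0], [0.4, 0, 24, 0, 0, 0, 0], [0.5, 0, 29, 0, 0, 0, 0], [0.6, 0, 34, 0, 0, 0, 0], [0.7, 0, 38, 0, 0, 0, 0], [0.8, 0, 42, 0, 0, 0, 0], [1, 0, 45, 0, 0, 0, 0]])

```text
time: 10.1
position: [0.5142, 0.164, 0.0695]
tool_rot: [-0.011, 0.708, -0.706, 0.016]
ft_force: [-0.4, 4.7, 10.5]
grip_width: 0.0005
```

Call:
drive_tool(plan=[[0, -1, 0, 0, 0, 0, 0], [0, -4, 0, 0, 0, 0, 0], [0, -20, 0, 0, 0, 0, 0], [0, -50, 0, 0, 0, 0, 0], [0, -85, 0, 0, 0, 0, 0], [0, -95, 5, 0, -8, 0, 0], [0, -100, 20, 0, -16, 0, 0], [0, -100, 25, 0, -24, 0, 0], [0, -100, 30, 0, -32, 0, 20], [0, -100, 40, 0, -40, 0, 70]])

```text
time: 11.1
position: [0.5128, 0.1228, 0.1674]
tool_rot: [-0.257, 0.659, -0.659, 0.257]
ft_force: [0.0, 0.2, 0.0]
grip_width: 0.0097
```

Run:
```python
from h import *
o=get_obs();im=camera("top");cv2.imwrite("pics/t3.png",im);T=cam("top")
for c in reds(im)[:4]:
    b,q=corners(c);print(np.array([at_z(T,p,.07) for p in b])[:,:2].round(4).tolist())
go(.515,.10,.16,2.2)
```

```text
[[0.6258, -0.0946], [0.6643, -0.0973], [0.6421, -0.3848], [0.6039, -0.3809]]
[[0.5345, 0.1442], [0.5397, 0.0043], [0.5001, 0.0023], [0.4949, 0.1416]]
shift [12.9  7.3 17.1] turn y -49.4 yaw now -47.2 pos [0.5128 0.1213 0.1673] F [-0.4 -1.  -0.4] t 11.15 q [ 0.02  0.47  1.73 -0.    0.94  0.85] w 13.0
```

View pics/t3.png

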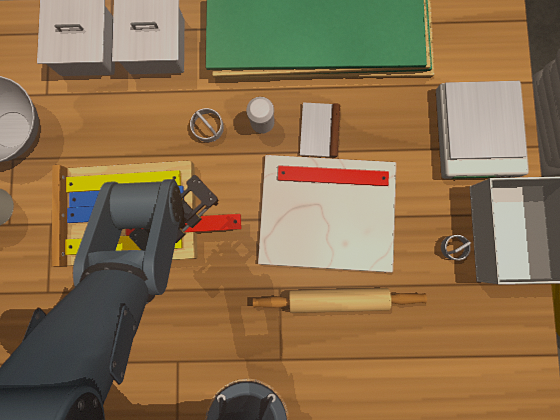

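Red now sticks out about 120 mm, its end at (240,222), and the other strips look unmoved. Turning the jaws across it.

Call:
drive_tool(plan=[[2, 2, 4, 0, -8, 0, 65], [5, 4, 7, 0, -16, 0, 65], [8, 6, 10, 0, -24, 0, 65], [11, 7, 14, 0, -32, 0, 65], [13, 7, 17, 0, -40, 0, 65], [14, 7, 18, 0, -48, 0, 65], [14, 7, 18, 0, -49.4, 0, 65], [14, 7, 18, 0, -49.4, 0, 65]])

```text
time: 11.95
position: [0.5148, 0.1002, 0.1604]
tool_rot: [0.506, -0.494, 0.493, -0.506]
ft_force: [0.7, 0.6, 0.6]
grip_width: 0.0643
```

Run:
```python
from h import *
o=get_obs();im=camera("wrist");cv2.imwrite("pics/w3.png",im);W=cam("wrist",o)
for c in reds(im)[:2]:
    b,q=corners(c);print(q.tolist());print(np.array([at_z(W,p,.0696) for p in q])[:,:2].round(4).tolist())
print([(d["location"],at_z(W,d["location"],.0696)) for d in mark_of("wrist","red_end")[:2]])
go(.516,.10,.062,2.2)
```

```text
[[251, 0], [259, 273], [303, 273], [306, 0]]
[[0.4913, 0.2522], [0.499, 0.042], [0.5376, 0.043], [0.5296, 0.2533]]
[[260, 304], [261, 309], [303, 309], [303, 303]]
[[0.5002, 0.011], [0.5012, 0.0059], [0.5393, 0.0069], [0.539, 0.0131]]
[([280.8, 311.4], array([0.51924   , 0.00384021, 0.0696    ]))]
shift [ 0.3 98.5  1.1] turn y -0.7 yaw now 1.5 pos [0.5149 0.1003 0.1605] F [ 0.3 -0.6 -0.8] t 12.05 q [-0.02  0.48  1.75  0.    0.91 -0.05] w 64.5
```

View pics/w3.png

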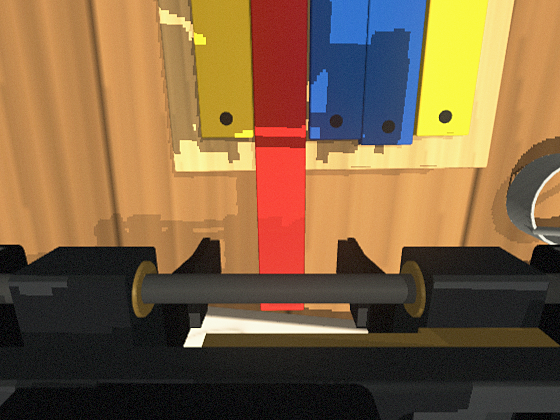

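Jaws straddle the strip (columns 258–305 between the fingers). The block edge is at row ~170, well ahead of the fingers. Descend and grip.

Call:
drive_tool(plan=[[0, 20, 0, 0, -0.7, 0, 65], [0.5, 45, 1, 0, -0.7, 0, 65], [0.5, 70, 1, 0, -0.7, 0, 65], [0.5, 88, 1, 0, -0.7, 0, 65], [0.5, 96, 1, 0, -0.7, 0, 65], [0.5, 99, 1, 0, -0.7, 0, 65], [0.5, 99, 1, 0, -0.7, 0, 65]])

```text
time: 12.75
position: [0.5163, 0.0997, 0.0618]
tool_rot: [-0.51, 0.49, -0.49, 0.51]
ft_force: [0.9, -0.2, -0.3]
grip_width: 0.0652
```

Call:
drive_tool(plan=[[0, 0, 0, 0, 0, 0, 45], [0, 0, 0, 0, 0, 0, 35], [0, 0, 0, 0, 0, 0, 35], [0, 0, 0, 0, 0, 0, 35], [0, 0, 0, 0, 0, 0, 35], [0, 0, 0, 0, 0, 0, 35]], newtons=45)

```text
time: 13.35
position: [0.5164, 0.0996, 0.0619]
tool_rot: [-0.51, 0.489, -0.49, 0.51]
ft_force: [-1.1, -0.4, 2.4]
grip_width: 0.039
```

Call:
drive_tool(plan=[[0, -2, 0, 0, 0, 0, 33], [0, -5, 0, 0, 0, 0, 33], [0, -10, 0, 0, 0, 0, 33], [0, -16, 0, 0, 0, 0, 33], [0, -24, 0, 0, 0, 0, 33], [0, -32, 0, 0, 0, 0, 33], [0, -40, 0, 0, 0, 0, 33], [0, -50, 0, 0, 0, 0, 33], [0, -60, 0, 0, 0, 0, 33], [0, -60, 0, 0, 0, 0, 33]])

```text
time: 14.35
position: [0.5173, 0.0997, 0.1234]
tool_rot: [-0.509, 0.489, -0.491, 0.511]
ft_force: [0.5, 0.6, -2.0]
grip_width: 0.0391
```

Run:
```python
from h import *
o=get_obs();im=camera("wrist");b=camera("side");W=cam("wrist",o)
cv2.imwrite("pics/w4.png",np.hstack([cv2.resize(im,(400,300)),cv2.resize(b,(400,300))]))
T=cam("top");m=reds(cv2.imread("pics/t3.png"))
for c in m[:2]:
    bb,q=corners(c);print(np.array([at_z(T,p,.03) for p in bb])[:,:2].round(4).tolist())
go(.516,.10,.15,2.2)
print(o["moment"].round(3))
```

```text
[[0.6333, -0.0936], [0.6732, -0.0964], [0.6502, -0.3944], [0.6106, -0.3904]]
[[0.5387, 0.1538], [0.5441, 0.0088], [0.503, 0.0068], [0.4976, 0.1511]]
shift [ -0.4 -27.9  -0.2] turn y 0.2 yaw now 2.4 pos [0.5163 0.0996 0.1221] F [-0.3  0.  -1.5] t 14.45 q [-0.02  0.54  1.78 -0.    0.82 -0.06] w 39.4
[-0.071 -0.142 -0.022]
```

View pics/w4.png

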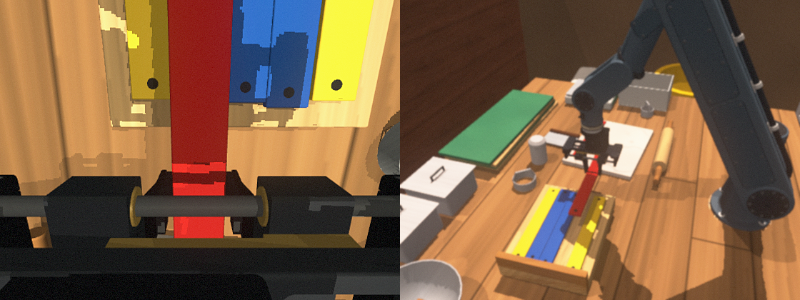

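Strip lifted in the grip, apparently level, and the neighbours have stayed put. Checking tilt and working out the target.

Run:
```python
from h import *
o=get_obs();im=camera("wrist");W=cam("wrist",o)
K,r,t=W
h=cv2.cvtColor(im,cv2.COLOR_BGR2HSV);m=((h[...,0]<6)|(h[...,0]>174))&(h[...,1]>150)&(h[...,2]>60)
for row in (3,40,80,120,160,200,225,325):
    c=np.where(m[row])[0]
    if len(c)>20:
        L,Rr=c.min(),c.max()+1
        d=K[0,0]*.04/(Rr-L);X=t+r@(np.linalg.solve(K,[(L+Rr)/2,row,1])*d);print(row,L,Rr,X.round(4))
go(.458,-.2836,.14,-4.4,o)
print(R.from_quat(o["tool_rot"]).as_matrix().round(3))
```

```text
3 235 326 [0.5116 0.2223 0.1253]
40 236 325 [0.5122 0.2074 0.1262]
80 237 323 [0.5128 0.1907 0.1258]
120 238 321 [0.5133 0.1727 0.1253]
160 239 320 [0.5141 0.1537 0.1268]
200 240 318 [0.5148 0.1331 0.1263]
225 241 317 [0.5154 0.1194 0.1258]
325 243 313 [0.5174 0.0597 0.1278]
shift [380.5 -18.  -73.9] turn y 6.8 yaw now 2.4 pos [0.5163 0.0996 0.1221] F [-0.3  0.  -1.5] t 14.45 q [-0.02  0.54  1.78 -0.    0.82 -0.06] w 39.4
[[ 0.041  0.001  0.999]
 [-0.999 -0.     0.041]
 [ 0.    -1.     0.001]]
```

Call:
drive_tool(plan=[[5, -5, -1, 0, 0, 0, 33], [17, -10, -3, 0, 0.4, 0, 33], [37, -16, -7, 0, 0.8, 0, 33], [62, -18, -12, 0, 1.4, 0, 33], [90, -18, -17, 0, 2, 0, 33], [120, -18, -23, 0, 2.6, 0, 33], [150, -18, -29, 0, 3.2, 0, 33], [180, -18, -35, 0, 3.6, 0, 33], [210, -18, -41, 0, 4, 0, 33], [240, -18, -47, 0, 4.4, 0, 33]])

```text
time: 15.5
position: [0.4783, -0.1442, 0.1399]
tool_rot: [0.491, -0.509, 0.509, -0.491]
ft_force: [0.6, 0.3, -1.0]
grip_width: 0.0393
```

```bash
python3 -c "
from h import *
go(.458,-.2836,.08,-4.4)"
```

```text
shift [140.   59.9 -15.1] turn y 2.3 yaw now -2.1 pos [ 0.4783 -0.1442  0.1399] F [ 0.6  0.3 -1. ] t 15.5 q [-0.52  0.49  1.83 -0.    0.83 -0.48] w 39.3
```

Call:
drive_tool(plan=[[28, 0, -3, 0, 0.3, 0, 33], [54, 3, -6, 0, 0.8, 0, 33], [78, 8, -8, 0, 1.2, 0, 33], [100, 15, -11, 0, 1.6, 0, 33], [118, 25, -13, 0, 2, 0, 33], [130, 35, -14, 0, 2.3, 0, 33], [137, 45, -15, 0, 2.3, 0, 33], [140, 54, -15, 0, 2.3, 0, 33], [140, 60, -15, 0, 2.3, 0, 33], [140, 60, -15, 0, 2.3, 0, 33]])

```text
time: 16.5
position: [0.4584, -0.2801, 0.0785]
tool_rot: [-0.481, 0.519, -0.517, 0.481]
ft_force: [0.2, -0.1, -1.7]
grip_width: 0.0393
```

Run:
```python
from h import *
o=get_obs();T=cam("top");im=camera("top");b=camera("side");w=camera("wrist")
cv2.imwrite("pics/t5.png",np.vstack([np.hstack([cv2.resize(x,(400,300)) for x in(im,b)]),np.hstack([cv2.resize(w,(400,300))]*2)]))
zt=o["position"][2]+.0077
for c in reds(im)[:4]:
    bb,q=corners(c);z=.03 if bb[:,1].mean()<195 else zt
    print(z,np.array([at_z(T,p,z) for p in bb])[:,:2].round(4).tolist())
S=cam("side")
for d in mark_of("side","red_end")[:3]:print("side end",d["conf"],at_z(S,d["location"],zt),at_z(S,d["location"],.03))
go(.458,-.2836,.0223,-4.4,o)
```

```text
0.03 [[0.6333, -0.0938], [0.6732, -0.0966], [0.6502, -0.3944], [0.6106, -0.3904]]
0.08619124060282891 [[0.4547, -0.0862], [0.4922, -0.0891], [0.4804, -0.2361], [0.4431, -0.2326]]
side end 0.75 [ 0.44891825 -0.36907388  0.08619124] [ 0.464824   -0.46315768  0.03      ]
side end 0.58 [ 0.61411619 -0.16163385  0.08619124] [ 0.64187676 -0.24083146  0.03      ]
side end 0.52 [0.54305146 0.32824928 0.08619124] [0.56571233 0.28420636 0.03      ]
shift [ 3.6 56.2 -0. ] turn y 0.1 yaw now -4.3 pos [ 0.4584 -0.2801  0.0785] F [ 0.2 -0.1 -1.7] t 16.5 q [-0.76  0.63  1.77  0.    0.75 -0.68] w 39.3
```

View pics/t5.png

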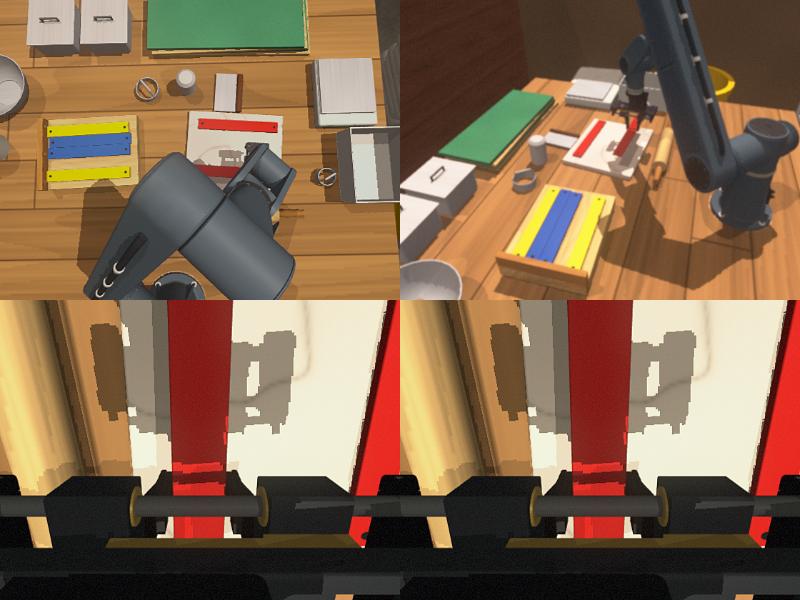

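Held level over the slab's near half. End levels need a closer check from both cameras.

Call:
drive_tool(plan=[[1, 12, 0, 0, 0, 0, 33], [2, 24, 0, 0, 0, 0, 33], [3, 34, 0, 0, 0, 0, 33], [3, 40, 0, 0, 0, 0, 33], [3, 44, 0, 0, 0, 0, 33], [3, 46, 0, 0, 0, 0, 33]])

```text
time: 17.3
position: [0.4586, -0.2843, 0.0329]
tool_rot: [-0.481, 0.519, -0.518, 0.481]
ft_force: [-0.2, -0.8, -1.2]
grip_width: 0.0391
```

Run:
```python
from h import *
o=get_obs();T=cam("top");im=camera("top");S=cam("side");b=camera("side")
zt=o["position"][2]+.0077
a=cv2.resize(im[150:260,230:370],(0,0),fx=2.8,fy=2.8,interpolation=cv2.INTER_CUBIC)
c=cv2.resize(b[130:270,220:360],(0,0),fx=2.8,fy=2.8,interpolation=cv2.INTER_CUBIC)
h=max(a.shape[0],c.shape[0]);P=lambda x:cv2.copyMakeBorder(x,0,h-x.shape[0],0,0,0)
cv2.imwrite("pics/z6.png",np.hstack([P(a),P(c)]))
go(.458,-.2836,.0223,-4.4,o)
u=np.array([.077,.997,0]);p=o["position"]+[0,0,.0077]
for s in(.193,.204):
  for l in(-.02,.02):
    X=p+u*s+l*np.array([.997,-.077,0]);print(s,l,proj(T,X).round(1),proj(S,X).round(1), "crop",((proj(T,X)-[230,150])*2.8).round(),((proj(S,X)-[220,130])*2.8+[392,0]).round())
```

```text
shift [-0.6 10.6 -0.6] turn y 0.1 yaw now -4.3 pos [ 0.4586 -0.2843  0.0329] F [-0.2 -0.8 -1.2] t 17.3 q [-0.76  0.71  1.78  0.    0.65 -0.69] w 39.1
0.193 -0.02 [277.3 246.3] [311.8 226. ] crop [132. 270.] [649. 269.]
0.193 0.02 [278.2 231.2] [298.7 223. ] crop [135. 227.] [612. 260.]
0.204 -0.02 [273.1 246.1] [310.6 228.3] crop [121. 269.] [646. 275.]
0.204 0.02 [274. 231.] [297.4 225.1] crop [123. 227.] [609. 266.]
```

View pics/z6.png

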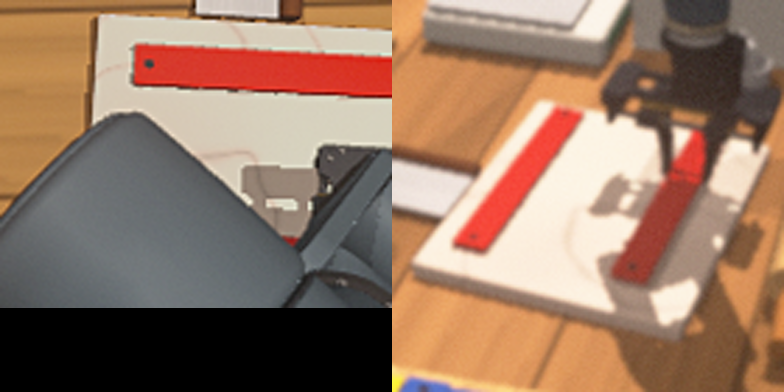

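Side crop shows the held strip's +y end near (614,268)–(648,277). That matches the 0.204 m prediction, so the offset holds. Lowering gently.

Call:
drive_tool(plan=[[0, 3, 0, 0, 0, 0, 33], [0, 6, 0, 0, 0, 0, 33], [0, 8, 0, 0, 0, 0, 33], [0, 9, 0, 0, 0, 0, 33], [0, 9, 0, 0, 0, 0, 33]])

```text
time: 17.9
position: [0.4587, -0.2844, 0.0245]
tool_rot: [-0.481, 0.519, -0.518, 0.481]
ft_force: [1.0, 0.5, -2.2]
grip_width: 0.0393
```

Call:
drive_tool(plan=[[0, 0.7, 0, 0, 0, 0, 33], [0, 1.2, 0, 0, 0, 0, 33], [0, 1.2, 0, 0, 0, 0, 33]])

```text
time: 18.2
position: [0.4588, -0.2845, 0.0235]
tool_rot: [0.481, -0.519, 0.519, -0.481]
ft_force: [-0.3, 0.6, -1.5]
grip_width: 0.0391
```

Call:
drive_tool(plan=[[0, 0.5, 0, 0, 0, 0, 33], [0, 1, 0, 0, 0, 0, 33], [0, 1, 0, 0, 0, 0, 33]])

```text
time: 18.5
position: [0.4589, -0.2845, 0.0229]
tool_rot: [0.481, -0.518, 0.519, -0.481]
ft_force: [-1.0, 0.5, 3.7]
grip_width: 0.039
```

Call:
drive_tool(plan=[[0, 0.4, 0, 0, 0, 0, 33], [0, 0.8, 0, 0, 0, 0, 33], [0, 0.8, 0, 0, 0, 0, 33]])

```text
time: 18.8
position: [0.4588, -0.2845, 0.0229]
tool_rot: [0.481, -0.518, 0.519, -0.481]
ft_force: [-2.3, 0.9, 11.1]
grip_width: 0.0389
```

Call:
drive_tool(plan=[[0, -1, 0, 0, 0, 0, 33], [0, -1.2, 0, 0, 0, 0, 38], [0, -1.2, 0, 0, 0, 0, 44], [0, -1.2, 0, 0, 0, 0, 50], [0, -1.2, 0, 0, 0, 0, 56], [0, -1.2, 0, 0, 0, 0, 56]])

```text
time: 19.4
position: [0.4588, -0.2844, 0.0226]
tool_rot: [-0.481, 0.519, -0.518, 0.481]
ft_force: [-0.4, 0.1, -0.8]
grip_width: 0.0545
```

Call:
drive_tool(plan=[[0, -10, 0, 0, 0, 0, 56], [0, -30, 0, 0, 0, 0, 56], [0, -65, 0, 0, 0, 0, 56], [0, -110, 0, 0, 0, 0, 56], [0, -150, 0, 0, 0, 0, 56], [40, -170, 0, 0, 0, 0, 56], [80, -170, 0, 0, 0, 0, 56], [125, -170, 0, 0, 0, 0, 56], [170, -170, 0, 0, 0, 0, 56], [215, -170, 0, 0, 0, 0, 56]])

```text
time: 20.4
position: [0.4421, -0.5003, 0.1939]
tool_rot: [0.481, -0.518, 0.519, -0.481]
ft_force: [1.2, -0.3, 0.4]
grip_width: 0.056
```

Call:
drive_tool(plan=[[45, 0, -30, 0, 0, 0, 56], [80, 0, -65, 0, 0, 0, 56], [110, 0, -100, 0, 0, 0, 56], [140, 0, -135, 0, 0, 0, 56], [165, 0, -170, 0, 0, 0, 56], [180, 0, -200, 0, 0, 0, 56], [180, 0, -200, 0, 0, 0, 56]])

```text
time: 21.1
position: [0.2243, -0.6654, 0.1933]
tool_rot: [-0.48, 0.52, -0.52, 0.478]
ft_force: [0.2, -0.6, -0.2]
grip_width: 0.056
```

Run:
```python
from h import *
T=cam("top");im=camera("top");b=camera("side");S=cam("side")
cv2.imwrite("pics/t7.png",np.vstack([im[130:300],b[130:380]]))
for n,C,i in(("top",T,im),("side",S,b)):
  for c in reds(i)[:4]:
    bb,q=corners(c)
    print(n,cv2.contourArea(c),np.array([at_z(C,p,.03) for p in bb])[:,:2].round(4).tolist())
go(.458,-.2836,.0223,-4.4)
```

```text
top 1487.0 [[0.456, -0.0804], [0.4942, -0.0835], [0.4692, -0.3814], [0.4313, -0.3771]]
top 1451.0 [[0.6333, -0.0936], [0.6732, -0.0964], [0.6502, -0.3944], [0.6106, -0.3904]]
side 538.5 [[0.4891, -0.0805], [0.4667, -0.3862], [0.4293, -0.3621], [0.4568, -0.0644]]
side 491.0 [[0.6665, -0.094], [0.6486, -0.3987], [0.6114, -0.37], [0.6341, -0.0743]]
shift [-396.1  171.2  199. ] turn y -0.1 yaw now -4.5 pos [ 0.2287 -0.6631  0.1932] F [ 0.9 -0.2  0.1] t 21.2 q [-1.4   0.66  1.25  0.    1.23 -1.32] w 55.8
```

View pics/t7.png

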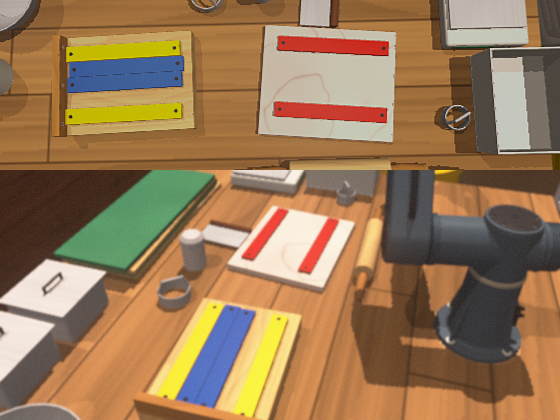

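The top and final views show both red strips flat on the slab, ends level within ~1 mm and parallel to ~0.4°. The yellow and blue strips and the tools look undisturbed. Handing in.

```bash
python3 -c "
from rig import *
print(hand_in())"
```

```text
the job is handed in; nothing more can be done
None
```

The red guide strip now lies flat on the near half of the slab, parallel to the other red strip and with their ends level. I handed the job in at about 21 s, with the arm clear of everything.

- **Sliding it out:** I dragged the strip with about 10 N of fingertip pressure (at most 10.5 N in any reading), until its end stuck out roughly 120 mm past the block's open edge.
- **Moving it:** I pinched it by its sides at 45 N, lifted it level and carried it across. Lowering it pressed on the slab at up to about 11 N before I eased off and let go.
- **Final top view:** the ends are level to about 1 mm, the strips are parallel to about 0.4°, and their centre lines are about 180 mm apart. That leaves them 220 mm across overall, so the 260 mm pin barrel can ride on both.
- **Other things:** the other four strips and the tools in view looked unmoved in the final pictures. I judged that by eye and did not measure it.

One check disagreed along the way. A top view of the held strip put its +y end about 10 mm short, because the arm hid part of it. A side view and the final top view both matched the planned position.

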